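Reset the tripped heater cutout

ROBOT

A 7-joint arm with a two-finger parallel gripper is mounted at the origin on the work surface. World frame = base frame: x ahead of the robot, y to its left, z up, the work surface at z = 0. Lengths are in m, angles in rad, forces in N, time in s.
With the tool pointing down it reaches from about 0.4 to 0.875 m from the base axis. Payload 19.3 kg.
Tool frame: the origin (TCP) lies on the mounting face of the last link; the fingertips stand 173 mm ahead of it and the grasp point (between the pads) lies 155 mm ahead of it (bot.grip_point_offset is the distance from the TCP to the grasp point, in m); z points along the fingers, y is the line along which they close (so a half turn about z gives the same grasp; the last joint's range is limited). The gripper opens to 85 mm and grips with 20 to 120 N. Pads are 22 mm wide; open, the fingers measure 114 mm over their backs; the gripper's body (76 mm by 85 mm) begins 54 mm behind the grasp point. The pads swing forward as they close: fully open they stand 13 mm farther back than shut.
Start: joints at [-1.346, 0.521, -0.036, 1.599, 0.021, 1.021, -0.113], TCP at [0.182, 0.598, 0.405] pointing down, gripper open.
Joint ranges: [-2.91, 2.91], [-0.3, 2.13], [-1.5, 1.42], [0.17, 2.43], [-1.26, 4.41], [0.16, 1.93], [-2.52, 2.52]. Speed limits (rad/s): [1.89, 1.89, 2.39, 2.39, 3.01, 3.01, 3.01].

INTERFACE

Orientations are given as [roll, pitch, yaw] about the fixed x, y, z axes, in that order (R = Rz(yaw) Ry(pitch) Rx(roll)).
In Python, from workcell import bot gives the robot as it stands.
- The arm moves only by the tool arm_command, never from a script. Its argument "deltas" is a list of rows, each a list of 3 entries, a list of its own where there are three numbers: the shift along the tool's x, y, z in cm, then the turn, a rotation vector about the tool's x, y, z in rad, then the finger opening in cm, from 0 to 8.54. In form: [[[tx, ty, tz], [rx, ry, rz], claw], ...]. A call has 1 to 20 rows; each row shifts and turns the commanded pose from where the row before left it, along the tool's axes as they then stand; what a row does not reach is not made up. A row lasts 1/10 s, in which the tool goes at most 50 mm and 8.59 degrees, less where a joint would pass 70% of its speed; a pose out of reach is approached as far as the arm can. A call with a gripper value outside its range is refused whole. The fingers move at their own pace and stop on an object; "newtons" is the grip in N (left out, the last holds). Time passes only in rows, so rows that do not move let the fingers close. It gives the time, the measured TCP pose, the force, the opening and the grip force at its end, in the units of the state.
- bot.observe(): the state, without advancing time (a new reading comes with each control period).
- bot.grab_frame(name): name is "scene" or "top" or "wrist"; returns a dict with "frame" (480x640x3 uint8, red, green, blue), "K" (3x3 intrinsics, pixels), "rvec" (rotation vector, rad) and "tvec" (3), from world to camera coordinates, as OpenCV has them; the wrist camera has in their place "T_tool_cam" (4x4, takes a point from camera to tool coordinates, whose origin is the TCP and whose axes are the flange's). Camera axes: x right, y down, z forward; pixel columns grow to the right and rows downward; lengths in m; the calibration is good to about 2 mm. A picture is of the moment at which its call begins: read the wrist's pose just before it. There is no depth.
- bot.job_done(): hands the job in; it is judged then, once.
Trained networks look in a picture, given as the dict that the camera call returned (one of the last four; its "shot" number tells which), for a name from the list of things; names that differ only in an ending like _2 or _b are one class to them, and where a whole thing is asked for, a point or a joint stands for the part that bears it (a point fixed in the world has none). Each returns a list of dicts, best first, with "p" (0 to 1); they miss things now and then, are a little off and sometimes report something else, mostly with a low value. They report only what shows in the picture. A call takes as long as a camera call. They do not tell look-alikes from the thing itself.
- bot.find_in(name, picture): "rect" ([left, top, width, height] in pixels, round what is visible of it).
- bot.mark_of(name, picture): "at" ([column, row] in pixels: a listed point, or the origin of a listed thing).
The state is a dict: "clock": time; "qpos": joint angles; "qd": joint speeds; "joint_efforts": joint torques, N m; "position": TCP position; "tool_rot": TCP orientation; "force": force on the tool from outside, world axes, zero at the start; "moment": the same for the moment, N m; "grip_width": finger opening in m; "finger_force": force on a finger pad.
Only numpy, scipy, OpenCV 4.12 (cv2) and the standard library are available. Lean on these libraries where they do the work, as an engineer would, in place of code of your own. Each camera call takes 0.05 s, during which the arm holds its last target. There are 200 camera calls.

TASK

One of the three heater cutouts has tripped: its lever stands about midway and its orange flag shows. Reset it: push its lever gently but fully off, until it will go no further, then throw it fully on, and let go. Do not force the lever, and leave the other two cutouts and everything else on the bench as they are.

Things in the scene. Friction and masses are not known exactly. Their poses are not given: they have to be found in the camera images.
- tripped: The tripped cutout, fixed to the bench: grey housing 120 (x) x 70 (y) x 70 mm high with a lever on top; three alike, differing only in lever and flag. Origin at the centre of its underside, z up; its +x is the ON direction (green band across the top at that end), -x the OFF direction (white band).
- tripped_window (a point): Flag window on top of the tripped housing, beside the lever slot on its -y side, 21 x 14 mm: a round orange flag shows in it while tripped and swings away to the housing's +x under a black hood as the cutout is reset. To be looked at only.
- tripped_lever (a joint): Its lever angle, rad: 0 upright, positive to ON, negative to OFF; found within 0.1 of upright. ON is a hard stop at 0.45, but barred near upright until reset; forcing is no help. Towards OFF it takes 2 N, then 6 to 11 N as the latch resets, then ends hard, per unit anywhere from -0.36 to -0.62; reset only in the last 0.03 before that. Stays where left. Over 20 N on lever or housing is forcing.
- tripped_bar (a point): Centre of the tripped lever's blue cross bar: round, 22 mm in diameter, 30 mm long along the housing's y, 78 mm from the lever's pivot (a y axis 62 mm above the bench, midway along the housing), so 140 mm above the bench when upright. Below it the lever is a black blade 8 mm thick (x) and 14 mm wide (y).
- live: A cutout of the same make that is on; to be left alone. Origin and axes as for the tripped one.
- live_lever (a joint): Its lever angle, as above; starts on (0.42 to 0.45).
- parked: A cutout of the same make that is switched off on purpose; to be left alone. Origin and axes as for the tripped one.
- parked_lever (a joint): Its lever angle, as above; starts off (-0.50 to -0.42).
- tube_block: Aluminium block 110 x 200 x 50 mm full of green-capped tubes (58 mm high in all), bystander; origin at the centre of its underside.
- tip_box: Blue pipette-tip box 85 x 125 x 62 mm, bystander; origin at the centre of its underside.
- bottle: Amber bottle, 66 mm diameter, 150 mm high, bystander; origin at the centre of its underside.
- timer: Grey timer with red digits, 50 x 90 x 30 mm, bystander; origin at the centre of its underside.
- pipette: White pipette lying down, about 250 mm long along its x and 26 mm wide, 22 mm high, bystander; origin on its underside near the middle.
- tube_stand: Small aluminium stand 30 x 60 mm with two upright green tubes, 54 mm high in all, bystander; origin at the centre of its underside.
There are look-alikes about, which are no part of the job. What is shaped like the tripped but red is not meant.

How it is judged:
By the outcome, as a careful person would: the job done as asked, in the order asked, and still so for the second after the job is handed in, with the robot touching nothing.
It also fails if it takes over 54 s, if anything falls off the work surface, if the arm or the gripper's body presses on something with over 40 N, if the wrist force passes 120 N, or if a joint passes its speed limit or range.

## Working session

There is one attempt and no reset: what is moved stays moved. The work goes in short steps, Python scripts to look and compute and a tool call to move; the robot and the scene stay as the last step left them, time stands still between calls to the robot, and variables do not carry over. Pictures are saved under pics/ and viewed, at most 10 in all, crops included, and the job is handed in when it is done.

Besides the shell and the picture viewer there is one more tool, called after "Call:" as name([rows], argument=value, ...), one row to a line, values as JSON. arm_command: Moves the arm, as the interface text tells. Its arguments: {"type":"object","properties":{"deltas":{"type":"array","items":{"type":"array"}},"newtons":{"type":"number"}},"required":["deltas"]}

```bash
mkdir -p pics
cat > h.py <<'E'
import numpy as np, cv2
from workcell import bot
def ray(p,px):
    R=cv2.Rodrigues(np.array(p["rvec"],float))[0];t=np.array(p["tvec"],float).ravel()
    K=np.array(p["K"]);d=R.T@np.linalg.inv(K)@np.array([px[0],px[1],1.]);return -R.T@t,d
def atz(p,px,z):
    c,d=ray(p,px);return c+d*(z-c[2])/d[2]
def proj(p,X):
    return cv2.projectPoints(np.array(X,float).reshape(-1,3),np.array(p["rvec"],float),np.array(p["tvec"],float),np.array(p["K"],float),None)[0].reshape(-1,2)
def save(p,n): cv2.imwrite("pics/"+n,p["frame"][...,::-1])
E
python3 - <<'E'
from h import *
np.set_printoptions(precision=3,suppress=True)
for n in("top","scene"):
    p=bot.grab_frame(n);save(p,n+"1.png");print(n,ray(p,(320,240))[0])
    for k,z in(("tripped",0),("tripped_window",.07),("tripped_bar",.14)):
        for r in bot.mark_of(k,p)[:5]: print(k,round(r["p"],2),np.round(r["at"]),atz(p,r["at"],z))
    for r in bot.find_in("tripped",p)[:5]: print(r)
print(bot.observe())
E
```

```text
top [0.317 0.008 1.136]
tripped 0.98 [465. 368.] [ 0.191 -0.376  0.   ]
tripped 0.72 [369. 204.] [ 0.583 -0.163  0.   ]
tripped_window 0.93 [484. 368.] [ 0.198 -0.394  0.07 ]
tripped_window 0.57 [384. 193.] [ 0.592 -0.187  0.07 ]
tripped_bar 0.66 [481. 374.] [ 0.194 -0.361  0.14 ]
tripped_bar 0.53 [378. 190.] [ 0.58  -0.161  0.14 ]
{'rect': [347.0, 168.7, 47.6, 62.3], 'p': 0.92}
{'rect': [440.4, 337.9, 61.6, 67.1], 'p': 0.77}
scene [1.101 0.439 1.041]
tripped 0.93 [284. 161.] [ 0.19  -0.382  0.   ]
tripped 0.83 [254. 279.] [ 0.578 -0.169  0.   ]
tripped 0.67 [194. 261.] [ 0.624 -0.328  0.   ]
tripped_window 0.94 [242. 257.] [ 0.58  -0.195  0.07 ]
tripped_window 0.67 [277. 139.] [ 0.187 -0.405  0.07 ]
tripped_bar 0.73 [250. 249.] [ 0.591 -0.149  0.14 ]
tripped_bar 0.54 [283. 121.] [ 0.182 -0.383  0.14 ]
tripped_bar 0.3 [306. 310.] [0.648 0.052 0.14 ]
{'rect': [261.7, 117.0, 46.4, 55.8], 'p': 0.83}
{'rect': [223.0, 234.7, 58.3, 63.1], 'p': 0.73}
{'clock': 0.5, 'qpos': array([-1.346,  0.521, -0.036,  1.6  ,  0.021,  1.021, -0.113]), 'qd': array([ 0.   ,  0.   , -0.   , -0.   ,  0.   ,  0.001,  0.001]), 'joint_efforts': array([ -0.001, -92.628,   1.977, -37.004,   0.018,   0.003,  -0.   ]), 'position': array([0.182, 0.598, 0.405]), 'tool_rot': array([-3.142, -0.   ,  2.847]), 'force': array([ 0.265, -0.265, -0.789]), 'moment': array([ 0.014, -0.055, -0.023]), 'finger_force': 0.0, 'grip_width': 0.08541814512704889}
```

View pics/top1.png

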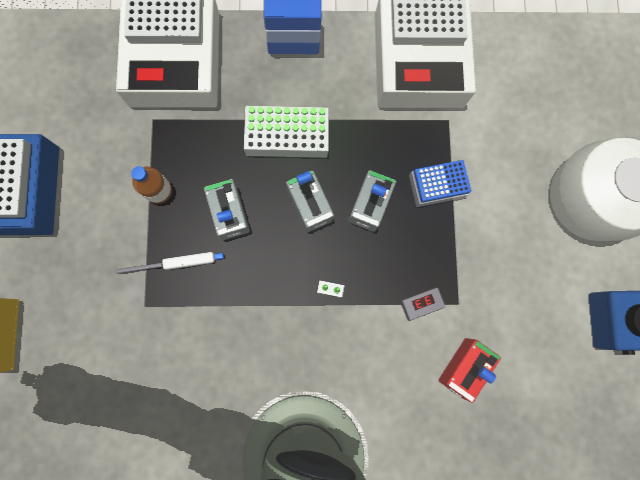

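View pics/scene1.png

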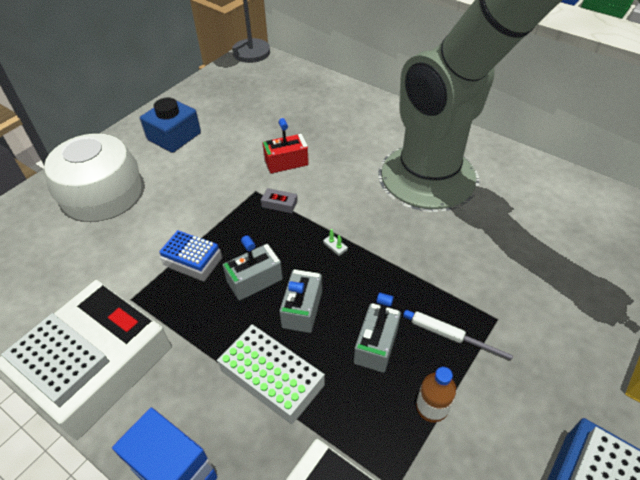

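Candidates: the right grey unit at top (372,200) has its lever near the middle. The middle one at (310,200) has its lever at green, so it is live. The left one at (226,210) has its lever at white, so it is parked. The red one at (470,370) is excluded. I choose the right grey unit and check it in a close crop.

Run:
```python
from h import *
np.set_printoptions(precision=3,suppress=True)
p=bot.grab_frame("top");q=bot.grab_frame("scene")
a=cv2.resize(p["frame"][160:240,335:415],(480,480),interpolation=cv2.INTER_CUBIC)
b=cv2.resize(q["frame"][225:305,205:285],(480,480),interpolation=cv2.INTER_CUBIC)[:,:310]
cv2.imwrite("pics/crop1.png",np.hstack([a,b])[...,::-1])
# yaw: green/white band centroids on top of housing z=.07
f=p["frame"].astype(int);m=(f[...,1]-f[...,0]>40)&(f[...,1]-f[...,2]>30);m[:160]=0;m[240:]=0;m[:,:345]=0;m[:,:]&=np.arange(640)<415
v,u=np.nonzero(m);print(len(u),u.mean(),v.mean(),atz(p,(u.mean(),v.mean()),.07))
# minAreaRect of grey top
P=proj(p,[[.58,-.163,0],[.58,-.163,.07]]);print(P)
```

```text
109 380.9633027522936 176.3119266055046 [ 0.632 -0.181  0.07 ]
[[369.234 205.166]
 [373.622 198.251]]
```

View pics/crop1.png

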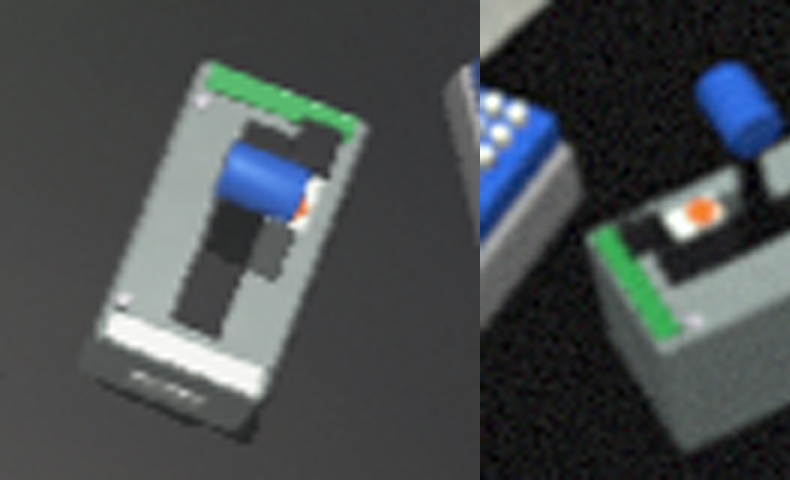

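The close crop confirms it: the lever is near upright and the orange flag shows at scene crop (700,210). Next I get the pose from the top-face corners and plan a caged push, with the fingers open about 3 cm astride the bar.

Run:
```python
from h import *
from scipy.spatial.transform import Rotation as Ro
np.set_printoptions(precision=3,suppress=True)
p=bot.grab_frame("top")
c=(np.array([[205,65],[368,125],[262,395],[97,335]])+.5)/6-.5+[335,160]
C=np.array([atz(p,x,.07) for x in c]);print(C);ctr=C.mean(0)
d=(C[0]+C[1]-C[2]-C[3])/2;e=(C[0]+C[3]-C[1]-C[2])/2
print("ctr",ctr,"len",np.linalg.norm(d),np.linalg.norm(e),"yaw",np.arctan2(d[1],d[0]),np.arctan2(e[1],e[0])-np.pi/2)
f=p["frame"].astype(int);m=(f[...,2]-f[...,0]>60);m[:175]=0;m[205:]=0;m[:,:365]=0;m&=np.arange(640)<395
v,u=np.nonzero(m);b=atz(p,(u.mean(),v.mean()),.142);print("bar",b,len(u))
th=np.arctan2(d[1],d[0]);ux=np.array([np.cos(th),np.sin(th),0]);print("bar rel x,y",(b-ctr)@ux,(b-ctr)@[-ux[1],ux[0],0])
s=bot.observe();R=Ro.from_euler("xyz",s["tool_rot"]).as_matrix();print(R)
print("tooly yaw",np.arctan2(R[1,1],R[0,1]))
for t in([.5,.3,.405],[b[0],b[1],.405]): print("delta tool from start cm",R.T@(np.array(t)-s["position"])*100)
```

```text
[[ 0.646 -0.154  0.07 ]
 [ 0.622 -0.216  0.07 ]
 [ 0.517 -0.172  0.07 ]
 [ 0.54  -0.11   0.07 ]]
ctr [ 0.581 -0.163  0.07 ] len 0.11451315093515199 0.06658189752430041 yaw -0.3946042912355258 -0.3640860432057609
bar [ 0.581 -0.162  0.142] 131
bar rel x,y -0.0004017102531406175 0.00022721671869746322
[[-0.957  0.291  0.   ]
 [ 0.291  0.957 -0.   ]
 [-0.    -0.    -1.   ]]
tooly yaw 1.2759559640409481
delta tool from start cm [-39.125 -19.264  -0.03 ]
delta tool from start cm [-60.302 -61.15   -0.029]
```

Call:
arm_command([
  [[-4.8, -0.28, 0], [0, 0, 0.08], 4.5],
  [[-4.8, -0.28, 0], [0, 0, 0.08], 4.5],
  [[-4.8, -0.28, 0], [0, 0, 0.08], 4.5],
  [[-4.8, -0.28, 0], [0, 0, 0.08], 4.5],
  [[-4.8, -0.28, 0], [0, 0, 0.08], 4.5],
  [[-4.8, -0.28, 0], [0, 0, 0.08], 4.5],
  [[-4.8, -0.28, 0], [0, 0, 0.08], 4.5],
  [[-4.8, -0.28, 0], [0, 0, 0.08], 4.5],
  [[-4.8, -0.28, 0], [0, 0, 0.08], 4.5],
  [[-4.8, -0.28, 0], [0, 0, 0.08], 4.5],
  [[-4.8, -0.28, 0], [0, 0, 0.08], 4.5],
  [[-4.8, -0.28, 0], [0, 0, 0.08], 4.5],
  [[-4.8, -0.28, 0], [0, 0, 0.08], 4.5],
  [[-4.8, -0.28, 0], [0, 0, 0.08], 4.5],
  [[-4.8, -0.28, 0], [0, 0, 0.08], 4.5],
  [[-4.8, -0.28, 0], [0, 0, 0.08], 4.5],
  [[-4.8, -0.28, 0], [0, 0, 0.08], 4.5],
  [[-4.8, -0.28, 0], [0, 0, 0.08], 4.5],
  [[-4.8, -0.28, 0], [0, 0, 0.08], 4.5],
  [[0, 0, 0], [0, 0, 0], 4.5],
], newtons=20)

```text
clock: 2.65
position: [0.5751, -0.1364, 0.4053]
tool_rot: [3.141, 0.003, 1.316]
force: [0.1, 0.9, -0.2]
grip_width: 0.0453
finger_force: 0.0
```

```bash
cat >> h.py <<'E'
from scipy.spatial.transform import Rotation as Ro
np.set_printoptions(precision=3,suppress=True)
CTR=np.array([.581,-.163,.062]);TH=-.38;UX=np.array([np.cos(TH),np.sin(TH),0])
def st():
    s=bot.observe();R=Ro.from_euler("xyz",s["tool_rot"]).as_matrix()
    yaw=np.arctan2(R[1,1],R[0,1]);g=s["position"]+R[:,2]*.155-CTR
    print("t",s["clock"],"pos",s["position"],"grip rel x,y,z(pivot)",g@UX,g@[-UX[1],UX[0],0],g[2],"tooly yaw",yaw,"F along ON",s["force"]@UX,s["force"],"w",s["grip_width"],"tilt",R[2])
    return s,R
E
python3 - <<'E'
from h import *
s,R=st();print("turn z",-(TH-np.arctan2(R[1,1],R[0,1])),"delta cm",R.T@(np.array([.581,-.163,.405])-s["position"])*100)
E
```

```text
t 2.65 pos [ 0.575 -0.136  0.405] grip rel x,y,z(pivot) -0.01519515136484474 0.022086811192111 0.18825766645946101 tooly yaw -0.2551744587694278 F along ON -0.20499094312482777 [ 0.14   0.904 -0.176] w 0.0453423663236444 tilt [-0.003  0.001 -1.   ]
turn z 0.12482554123057221 delta cm [-2.423  1.244  0.033]
```

Call:
arm_command([
  [[-1.2, 0.6, 2], [0, 0, 0.06], 4.5],
  [[-1.2, 0.7, 2], [0, 0, 0.065], 4.5],
  [[0, 0, 2], [0, 0, 0], 4.5],
  [[0, 0, 0], [0, 0, 0], 4.5],
  [[0, 0, 0], [0, 0, 0], 4.5],
])

```text
clock: 3.15
position: [0.5832, -0.1563, 0.3451]
tool_rot: [-3.141, 0.0, 1.202]
force: [-0.2, -0.7, 0.6]
grip_width: 0.045
finger_force: 0.0
```

Run:
```python
from h import *
s,R=st();p=bot.grab_frame("wrist");save(p,"w1.png")
T=np.array(p["T_tool_cam"]);W=np.eye(4);W[:3,:3]=R;W[:3,3]=s["position"];M=W@T
p["rvec"]=cv2.Rodrigues(M[:3,:3].T)[0];p["tvec"]=-M[:3,:3].T@M[:3,3]
for k,z in(("tripped",0),("tripped_window",.07),("tripped_bar",.14)):
    for r in bot.mark_of(k,p)[:3]: print(k,round(r["p"],2),np.round(r["at"]),atz(p,r["at"],z))
c=np.array([[x,y,.07] for x in(-.06,.06) for y in(-.035,.035)]);Rz=Ro.from_euler("z",TH).as_matrix()
X=c@Rz.T+[CTR[0],CTR[1],0];print("pred top corners",proj(p,X))
```

```text
t 3.15 pos [ 0.583 -0.156  0.345] grip rel x,y,z(pivot) -0.0004835068935270125 0.007026883135946739 0.12811590870201797 tooly yaw -0.3685017665702066 F along ON 0.10406064256317236 [-0.185 -0.744  0.63 ] w 0.04504556687394947 tilt [-0. -0. -1.]
tripped 0.98 [319. 218.] [ 0.581 -0.165  0.   ]
tripped_window 0.79 [349. 276.] [ 0.593 -0.19   0.07 ]
tripped_bar 0.71 [322. 299.] [ 0.583 -0.165  0.14 ]
pred top corners [[226.617 294.546]
 [219.823 191.082]
 [406.752 296.358]
 [415.869 193.266]]
```

View pics/w1.png

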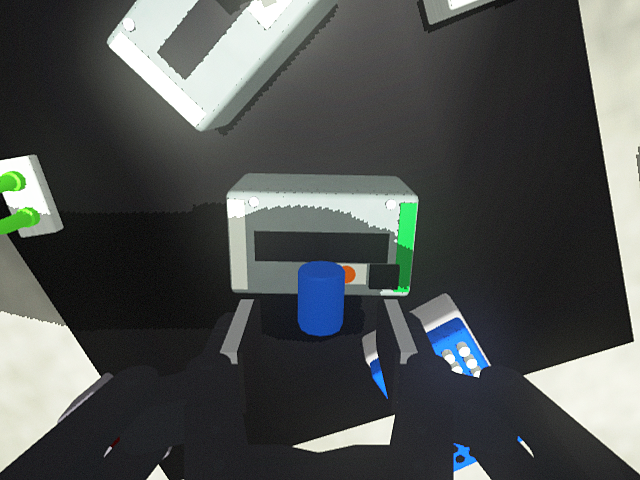

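The wrist view shows the blue bar at (322,299), centred between the pads at (240,330) and (400,330). The flag at (349,275) is orange, and the housing sits within a few pixels of the prediction. I lower astride the bar and narrow the fingers.

Call:
arm_command([
  [[-0.8, 0, 0], [0, 0, 0.01], 4.5],
  [[0, 0, 2], [0, 0, 0], 4.5],
  [[0, 0, 2], [0, 0, 0], 4.5],
  [[0, 0, 1.8], [0, 0, 0], 4.5],
  [[0, 0, 0], [0, 0, 0], 3.2],
  [[0, 0, 0], [0, 0, 0], 3.2],
  [[0, 0, 0], [0, 0, 0], 3.2],
  [[0, 0, 0], [0, 0, 0], 3.2],
])

```text
clock: 4.15
position: [0.5804, -0.1641, 0.2877]
tool_rot: [3.14, -0.0, 1.192]
force: [-0.4, -0.2, -0.2]
grip_width: 0.0321
finger_force: 0.0
```

```bash
python3 -c "
from h import *
st()"
```

```text
t 4.15 pos [ 0.58  -0.164  0.288] grip rel x,y,z(pivot) 2.808417243578452e-05 -0.0011746754754404084 0.07069259777584821 tooly yaw -0.3791151729403667 F along ON -0.2836912456496764 [-0.392 -0.218 -0.162] w 0.03208863364493573 tilt [ 0.     0.001 -1.   ]
```

Call:
arm_command([
  [[0, -0.3, 0], [0, 0, 0], 3.2],
  [[0, -0.3, 0], [0, 0, 0], 3.2],
  [[0, -0.3, 0], [0, 0, 0], 3.2],
  [[0, -0.3, 0.1], [0, 0, 0], 3.2],
  [[0, -0.3, 0.1], [0, 0, 0], 3.2],
  [[0, -0.3, 0.1], [0, 0, 0], 3.2],
  [[0, 0, 0], [0, 0, 0], 3.2],
  [[0, 0, 0], [0, 0, 0], 3.2],
])

```text
clock: 4.95
position: [0.5635, -0.1573, 0.2838]
tool_rot: [3.142, -0.0, 1.192]
force: [3.3, -0.4, 1.4]
grip_width: 0.0317
finger_force: 1.3
```

```bash
python3 -c "
from h import *
st()"
```

```text
t 4.95 pos [ 0.563 -0.157  0.284] grip rel x,y,z(pivot) -0.018386282425321858 -0.0011583479820707727 0.06675644112421886 tooly yaw -0.3790154767043489 F along ON 3.2607184520913344 [ 3.336 -0.438  1.442] w 0.03166807180593257 tilt [ 0.  0. -1.]
```

Call:
arm_command([
  [[0, -0.2, 0], [0, 0, 0], 3.2],
  [[0, -0.2, 0.1], [0, 0, 0], 3.2],
  [[0, -0.2, 0], [0, 0, 0], 3.2],
  [[0, -0.2, 0.1], [0, 0, 0], 3.2],
  [[0, 0, 0], [0, 0, 0], 3.2],
])

```text
clock: 5.45
position: [0.5565, -0.1544, 0.2821]
tool_rot: [3.14, -0.0, 1.192]
force: [5.2, -1.4, 4.0]
grip_width: 0.0322
finger_force: 3.2
```

Call:
arm_command([
  [[0, -0.1, 0], [0, 0, 0], 3.2],
  [[0, -0.1, 0.1], [0, 0, 0], 3.2],
  [[0, 0, 0], [0, 0, 0], 3.2],
])

```text
clock: 5.75
position: [0.5548, -0.1538, 0.2813]
tool_rot: [3.139, -0.0, 1.192]
force: [4.8, -2.1, 8.0]
grip_width: 0.032
finger_force: 3.9
```

Call:
arm_command([
  [[0, 0, -0.2], [0, 0, 0], 3.2],
  [[0, 0, -0.2], [0, 0, 0], 3.2],
  [[0, 0, 0], [0, 0, 0], 3.2],
])

```text
clock: 6.05
position: [0.5542, -0.1536, 0.2848]
tool_rot: [3.141, 0.0, 1.192]
force: [4.0, -1.2, 1.4]
grip_width: 0.0323
finger_force: 2.2
```

```bash
python3 -c "
from h import *
st()"
```

```text
t 6.05 pos [ 0.554 -0.154  0.285] grip rel x,y,z(pivot) -0.02828440911258734 -0.0012257321747726974 0.06779848688256895 tooly yaw -0.3790759891944193 F along ON 4.204749813749068 [ 4.03  -1.246  1.393] w 0.03229819557367063 tilt [-0.  0. -1.]
```

Call:
arm_command([
  [[0, -0.1, 0], [0, 0, 0], 3.2],
  [[0, -0.1, 0], [0, 0, 0], 3.2],
  [[0, 0, 0], [0, 0, 0], 3.2],
])

```text
clock: 6.35
position: [0.5527, -0.153, 0.2848]
tool_rot: [3.14, 0.0, 1.192]
force: [8.3, -3.4, -1.8]
grip_width: 0.0323
finger_force: 3.6
```

Call:
arm_command([
  [[0, -0.1, 0], [0, 0, 0], 3.2],
  [[0, -0.1, 0], [0, 0, 0], 3.2],
  [[0, 0, 0], [0, 0, 0], 3.2],
])

```text
clock: 6.65
position: [0.5509, -0.1522, 0.2848]
tool_rot: [3.14, 0.0, 1.192]
force: [8.1, -2.2, -3.2]
grip_width: 0.032
finger_force: 3.6
```

Call:
arm_command([
  [[0, -0.1, 0], [0, 0, 0], 3.2],
  [[0, 0, 0], [0, 0, 0], 3.2],
])

```text
clock: 6.85
position: [0.5499, -0.1518, 0.2848]
tool_rot: [3.14, 0.0, 1.192]
force: [6.2, -2.8, -1.7]
grip_width: 0.0321
finger_force: 2.9
```

Call:
arm_command([
  [[0, -0.1, 0], [0, 0, 0], 3.2],
  [[0, 0, 0], [0, 0, 0], 3.2],
])

```text
clock: 7.05
position: [0.549, -0.1515, 0.2848]
tool_rot: [3.14, 0.0, 1.192]
force: [8.1, -3.4, -1.9]
grip_width: 0.0322
finger_force: 3.1
```

Call:
arm_command([
  [[0, -0.1, 0], [0, 0, 0], 3.2],
  [[0, 0, 0], [0, 0, 0], 3.2],
])

```text
clock: 7.25
position: [0.548, -0.1511, 0.2848]
tool_rot: [3.14, 0.0, 1.192]
force: [5.3, -2.0, -1.4]
grip_width: 0.032
finger_force: 2.8
```

Call:
arm_command([
  [[0, -0.1, 0], [0, 0, 0], 3.2],
  [[0, 0, 0], [0, 0, 0], 3.2],
])

```text
clock: 7.45
position: [0.5471, -0.1508, 0.2848]
tool_rot: [3.14, 0.0, 1.192]
force: [7.9, -3.3, -1.0]
grip_width: 0.0319
finger_force: 3.4
```

Call:
arm_command([
  [[0, -0.1, 0], [0, 0, 0], 3.2],
  [[0, 0, 0], [0, 0, 0], 3.2],
])

```text
clock: 7.65
position: [0.5465, -0.1505, 0.285]
tool_rot: [3.139, 0.0, 1.192]
force: [9.9, -3.2, -2.7]
grip_width: 0.0321
finger_force: 4.2
```

Call:
arm_command([
  [[0, -0.1, 0], [0, 0, 0], 3.2],
  [[0, 0, 0], [0, 0, 0], 3.2],
])

```text
clock: 7.85
position: [0.5459, -0.1503, 0.2852]
tool_rot: [3.138, 0.0, 1.192]
force: [11.8, -4.2, -0.7]
grip_width: 0.0321
finger_force: 5.9
```

```bash
python3 -c "
from h import *
st()"
```

```text
t 7.85 pos [ 0.546 -0.15   0.285] grip rel x,y,z(pivot) -0.036762663773618934 -0.001228202450585174 0.06815367252188362 tooly yaw -0.37917232345851576 F along ON 12.565277575821641 [11.837 -4.241 -0.657] w 0.03212086117580666 tilt [-0.     0.004 -1.   ]
```

Call:
arm_command([
  [[0, -0.05, 0], [0, 0, 0], 3.2],
  [[0, 0, 0], [0, 0, 0], 3.2],
  [[0, 0, 0], [0, 0, 0], 3.2],
])

```text
clock: 8.15
position: [0.5456, -0.1502, 0.2852]
tool_rot: [3.137, 0.0, 1.192]
force: [13.4, -7.9, -0.8]
grip_width: 0.0316
finger_force: 6.6
```

Run:
```python
from h import *
s,R=st();p=bot.grab_frame("wrist");q=bot.grab_frame("scene")
a=cv2.resize(p["frame"][150:350,200:440],(480,400));b=cv2.resize(q["frame"][225:305,225:289],(320,400),interpolation=cv2.INTER_CUBIC)
cv2.imwrite("pics/c2.png",np.hstack([a,b])[...,::-1])
```

```text
t 8.15 pos [ 0.546 -0.15   0.285] grip rel x,y,z(pivot) -0.03697906215614234 -0.0012279165691476026 0.0682172057780703 tooly yaw -0.3792142254091063 F along ON 15.311206923269943 [13.351 -7.851 -0.755] w 0.03156617507205435 tilt [-0.     0.004 -1.   ]
```

View pics/c2.png

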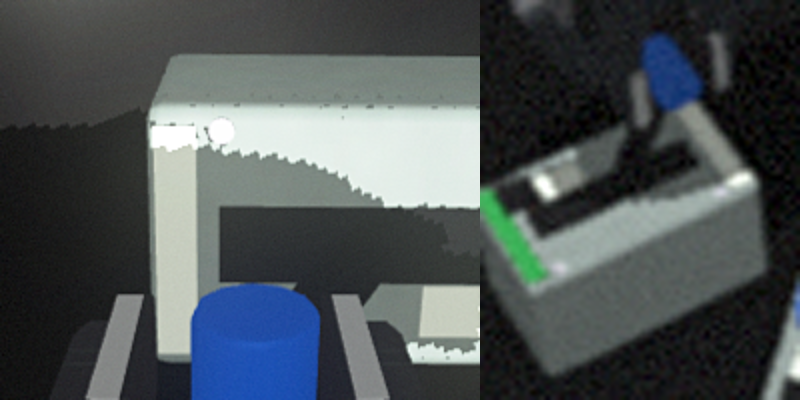

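The flag is gone: the window is plain white at (450,310). Force is at 15 N with no further travel, so the lever is at its off stop and reset. Now I throw it on.

Call:
arm_command([
  [[0, 0.3, 0], [0, 0, 0], 3.2],
  [[0, 0.4, -0.1], [0, 0, 0], 3.2],
  [[0, 0.4, -0.1], [0, 0, 0], 3.2],
  [[0, 0.4, -0.1], [0, 0, 0], 3.2],
  [[0, 0.4, -0.1], [0, 0, 0], 3.2],
  [[0, 0.4, 0], [0, 0, 0], 3.2],
  [[0, 0.4, 0], [0, 0, 0], 3.2],
  [[0, 0.3, 0], [0, 0, 0], 3.2],
  [[0, 0.3, 0], [0, 0, 0], 3.2],
  [[0, 0.3, 0], [0, 0, 0], 3.2],
  [[0, 0, 0], [0, 0, 0], 3.2],
])

```text
clock: 9.35
position: [0.5782, -0.1631, 0.2887]
tool_rot: [3.141, 0.0, 1.192]
force: [-0.1, 0.1, 0.6]
grip_width: 0.0319
finger_force: 0.0
```

Call:
arm_command([
  [[0, 0.2, 0], [0, 0, 0], 3.2],
  [[0, 0.2, 0], [0, 0, 0], 3.2],
  [[0, 0.2, 0], [0, 0, 0], 3.2],
  [[0, 0.2, 0], [0, 0, 0], 3.2],
  [[0, 0.2, 0], [0, 0, 0], 3.2],
  [[0, 0, 0], [0, 0, 0], 3.2],
])

```text
clock: 9.95
position: [0.5874, -0.1668, 0.2887]
tool_rot: [3.141, 0.0, 1.192]
force: [-0.0, 0.2, 0.3]
grip_width: 0.0319
finger_force: 0.0
```

```bash
python3 -c "
from h import *
st()"
```

```text
t 9.95 pos [ 0.587 -0.167  0.289] grip rel x,y,z(pivot) 0.007405673375951337 -0.001169464516269898 0.07170155304078779 tooly yaw -0.3790593792911786 F along ON -0.0879364458020575 [-0.012  0.208  0.255] w 0.03191369654742959 tilt [-0.  0. -1.]
```

Call:
arm_command([
  [[0, 0.3, 0], [0, 0, 0], 3.2],
  [[0, 0.3, 0], [0, 0, 0], 3.2],
  [[0, 0.3, 0], [0, 0, 0], 3.2],
  [[0, 0.3, 0], [0, 0, 0], 3.2],
  [[0, 0.3, 0], [0, 0, 0], 3.2],
  [[0, 0.3, 0], [0, 0, 0], 3.2],
  [[0, 0.3, 0], [0, 0, 0], 3.2],
  [[0, 0.2, 0], [0, 0, 0], 3.2],
  [[0, 0, 0], [0, 0, 0], 3.2],
])

```text
clock: 10.85
position: [0.6088, -0.1753, 0.2887]
tool_rot: [3.141, 0.0, 1.192]
force: [0.2, 0.7, -0.2]
grip_width: 0.032
finger_force: 0.0
```

Run:
```python
from h import *
s,R=st();p=bot.grab_frame("wrist");q=bot.grab_frame("scene")
a=cv2.resize(p["frame"][150:350,200:440],(480,400));b=cv2.resize(q["frame"][225:305,205:269],(320,400),interpolation=cv2.INTER_CUBIC)
cv2.imwrite("pics/c3.png",np.hstack([a,b])[...,::-1])
```

```text
t 10.85 pos [ 0.609 -0.175  0.289] grip rel x,y,z(pivot) 0.030407910141333955 -0.001128191556028089 0.07167406406118382 tooly yaw -0.3790091319643281 F along ON -0.08442238756530317 [ 0.194  0.712 -0.243] w 0.032028418386577315 tilt [-0.  0. -1.]
```

View pics/c3.png

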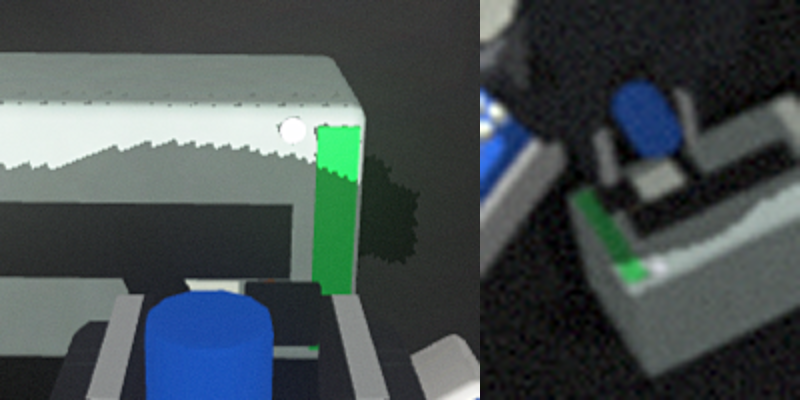

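The lever is following: the bar is at crop (208,340) between the pads, and the window is still white. I continue to the ON stop.

Call:
arm_command([
  [[0, 0.2, 0], [0, 0, 0], 3.2],
  [[0, 0.2, 0], [0, 0, 0], 3.2],
  [[0, 0.1, 0], [0, 0, 0], 3.2],
  [[0, 0.1, 0], [0, 0, 0], 3.2],
  [[0, 0, 0], [0, 0, 0], 3.2],
])

```text
clock: 11.45
position: [0.6142, -0.1775, 0.2887]
tool_rot: [-3.142, 0.0, 1.192]
force: [-1.3, 0.4, -0.3]
grip_width: 0.0321
finger_force: 0.4
```

Call:
arm_command([
  [[0, 0.1, 0], [0, 0, 0], 3.2],
  [[0, 0, 0], [0, 0, 0], 3.2],
])

```text
clock: 11.65
position: [0.6151, -0.1779, 0.2887]
tool_rot: [3.142, 0.0, 1.192]
force: [-2.2, 0.9, 0.4]
grip_width: 0.0321
finger_force: 0.5
```

Call:
arm_command([
  [[0, 0.1, 0], [0, 0, 0], 3.2],
  [[0, 0, 0], [0, 0, 0], 3.2],
])

```text
clock: 11.85
position: [0.616, -0.1782, 0.2887]
tool_rot: [3.141, 0.0, 1.192]
force: [-1.1, 1.1, -0.3]
grip_width: 0.0323
finger_force: 0.5
```

Position is about +38.2 mm with light contact. I move in 1 mm steps until it stops.

Call:
arm_command([
  [[0, 0.1, 0], [0, 0, 0], 3.2],
  [[0, 0, 0], [0, 0, 0], 3.2],
])

```text
clock: 12.05
position: [0.6169, -0.1785, 0.2887]
tool_rot: [-3.141, 0.0, 1.192]
force: [-1.7, 0.5, -0.6]
grip_width: 0.0322
finger_force: 0.7
```

Call:
arm_command([
  [[0, 0.1, 0], [0, 0, 0], 3.2],
  [[0, 0, 0], [0, 0, 0], 3.2],
])

```text
clock: 12.25
position: [0.6175, -0.1788, 0.2885]
tool_rot: [-3.14, -0.0, 1.192]
force: [-4.7, 2.9, 2.6]
grip_width: 0.0322
finger_force: 3.2
```

Call:
arm_command([
  [[0, 0.1, 0], [0, 0, 0], 3.2],
  [[0, 0, 0], [0, 0, 0], 3.2],
])

```text
clock: 12.45
position: [0.618, -0.179, 0.2884]
tool_rot: [-3.138, -0.0, 1.192]
force: [-10.4, 3.8, 4.0]
grip_width: 0.0317
finger_force: 5.9
```

Call:
arm_command([
  [[0, 0.05, 0], [0, 0, 0], 3.2],
  [[0, 0, 0], [0, 0, 0], 3.2],
])

```text
clock: 12.65
position: [0.6182, -0.1791, 0.2883]
tool_rot: [-3.138, -0.0, 1.192]
force: [-12.1, 5.8, 5.9]
grip_width: 0.0321
finger_force: 7.3
```

Hard ON stop reached at 14 N. I back off to centre, open and lift clear.

Call:
arm_command([
  [[0, -0.3, 0], [0, 0, 0], 3.2],
  [[0, -0.3, 0], [0, 0, 0], 3.2],
  [[0, 0, 0], [0, 0, 0], 4.5],
  [[0, 0, 0], [0, 0, 0], 4.5],
  [[0, 0, 0], [0, 0, 0], 4.5],
  [[0, 0, -1], [0, 0, 0], 4.5],
  [[0, 0, -2], [0, 0, 0], 4.5],
  [[0, 0, -4], [0, 0, 0], 4.5],
  [[0, 0, -4], [0, 0, 0], 4.5],
  [[0, 0, -3], [0, 0, 0], 4.5],
  [[0, 0, 0], [0, 0, 0], 4.5],
  [[0, 0, 0], [0, 0, 0], 4.5],
])

```text
clock: 13.85
position: [0.6136, -0.1772, 0.4296]
tool_rot: [3.14, -0.0, 1.192]
force: [-0.5, 1.2, -0.4]
grip_width: 0.0451
finger_force: 0.0
```

Run:
```python
from h import *
s,R=st();p=bot.grab_frame("wrist");q=bot.grab_frame("scene")
a=cv2.resize(p["frame"],(400,300));b=cv2.resize(q["frame"][215:315,195:295],(400,300),interpolation=cv2.INTER_CUBIC)
cv2.imwrite("pics/c4.png",np.vstack([np.hstack([a,b])])[...,::-1])
```

```text
t 13.85 pos [ 0.614 -0.177  0.43 ] grip rel x,y,z(pivot) 0.03572434235056809 -0.0010671029168336094 0.2126395639448389 tooly yaw -0.3790204684022143 F along ON -0.9225054629247674 [-0.506  1.221 -0.4  ] w 0.045062366865717046 tilt [ 0.     0.001 -1.   ]
```

View pics/c4.png

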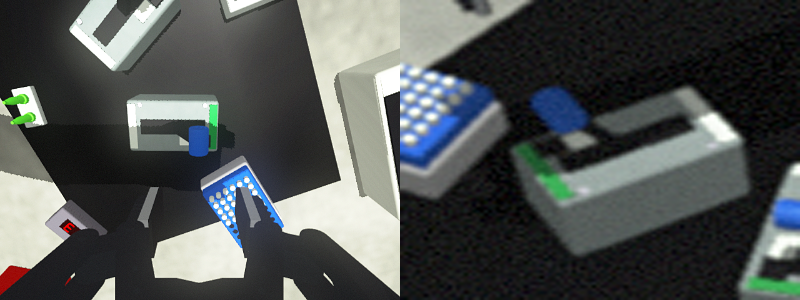

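The lever stands over the green band (wrist (198,140)), no orange flag shows, and the gripper is clear of everything.

```bash
python3 -c "
from workcell import bot
print(bot.job_done())"
```

```text
the job is handed in; nothing more can be done
None
```

I reset the tripped cutout: I pushed its lever to the OFF stop (about 15 N, flag cleared), threw it to the ON stop (about 14 N) and let go, touching nothing else, and handed the job in at about 14 s.

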